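# Load a coffee sample carrier under the viewing stage's spring arm

### The arm

A 6-joint arm with a two-finger parallel gripper is mounted at the origin on the work surface. World frame = base frame: x ahead of the robot, y to its left, z up, the work surface at z = 0. Lengths are in mm, angles in rad, forces in N, time in s.
With the tool pointing down it reaches from about 350 to 775 mm from the base axis. Payload 7.3 kg.
Tool frame: the origin (TCP) lies at the very end of the fingers, on their centre line; the grasp point (between the pads) lies 19 mm behind it; x points along the fingers, y is the direction in which the jaws open and shut, and the axes are right-handed (so a half turn about x gives the same grasp; the last joint's range is limited). The gripper opens to 92 mm and grips with 3 to 60 N. Pads are 19 mm wide; open, the fingers measure 130 mm over their backs; the gripper's body (75 mm by 190 mm) begins 47 mm behind the grasp point.
Start: joints at [-0.146, 0.342, 1.524, -0, 1.275, -0.146], TCP at [525.019, 0.019, 226.741] pointing down, gripper open.
Joint ranges: [-2.53, 2.53], [-0.77, 2.02], [0.04, 2.7], [-1, 4.14], [0.28, 2.66], [-3.11, 3.11]. Speed limits (rad/s): [2.57, 2.57, 3.14, 3.14, 3.14, 3.14].

### API

Orientations are given as [roll, pitch, yaw] about the fixed x, y, z axes, in that order (R = Rz(yaw) Ry(pitch) Rx(roll)).
In Python, from plant import bot gives the robot as it stands.
- The arm moves only by the tool step_arm, never from a script. Its argument "targets" is a list that holds one entry, the list of rows, each a list of 4 numbers: the shift along the tool's x, y, z in m, then the turn about the tool's x in degrees. A call has exactly 5 rows; each row is the pose to reach, as a shift and turn from the pose measured when the call began, along the tool's axes at that moment; what a row does not reach only later rows make up. A row lasts 1/12 s, in which the tool goes at most 41.7 mm and 7.16 degrees, less where a joint would pass 70% of its speed; a pose out of reach is approached as far as the arm can. A call with a gripper value outside its range is refused whole. "jaw" is the closure, from 0 (fully open) to 1 (shut), set as the call begins (left out, the last holds). The fingers move at their own pace and stop on an object; the grip force is fixed at half the most. Time passes only in rows, so rows that repeat a pose let the fingers close, or fill a call up. It gives the time, the measured TCP pose, the force and the opening at its end, in the units of the state.
- bot.get_obs(): the state, without advancing time (a new reading comes with each control period).
- bot.capture(name): name is "scene" or "side" or "wrist"; returns a dict with "color" (420x560x3 uint8, red, green, blue), "depth" (420x560 float32, mm along the optical axis (not along the pixel's ray), 0 where there is no reading), "fov_y" (degrees; the focal length in pixels is half the picture's height over the tangent of half this angle, whatever the lens; pixels are square), "cx", "cy" (the principal point, pixels), "rvec" (rotation vector, rad) and "tvec" (3), from world to camera coordinates, as OpenCV has them. Camera axes: x right, y down, z forward; pixel columns grow to the right and rows downward; lengths in mm; the calibration is good to about 2 mm. A picture is of the moment at which its call begins.
- bot.close_job(): hands the job in, once; it reports no verdict.
The state is a dict: "time": time; "joint_positions": joint angles; "dq": joint speeds; "tau": joint torques, N m; "tool_pos": TCP position; "tcp_rot": TCP orientation; "contact_force": force on the tool from outside, world axes, zero at the start; "moment": the same for the moment, N m; "grip_width": finger opening in mm.
Only numpy, scipy, OpenCV 4.12 (cv2) and the standard library are available. Lean on these libraries where they do the work, as an engineer would, in place of code of your own. Each camera call takes 0.05 s, during which the arm holds its last target. There are 200 camera calls.

### The job

Load the coffee sample carrier with the blue grip on the viewing stage: with the carrier's near long side draw the red sprung arm back towards the robot, lower the carrier flat between the arm and the fixed steel edge, and slide it along the edge until it presses lightly but surely against the brass end stop. Then let go, so that the sprung arm holds it fully home in the corner; handle it gently, and leave the orange carrier, the glasses, the jug and the spoon where they are.

Things in the scene. Friction and masses are not known exactly. Their poses are not given: they have to be found in the camera images.
- stage: Grey viewing stage fixed to the table, 170 x 176 mm, flat bed 30 mm above the table. Origin: at table height under the place of a seated carrier's centre (20 mm farther out than the block's centre). x away from the robot, to the steel edge; y left, to the end stop; z up. Turned up to 0.3 rad. A seated carrier's origin is 30 mm above this origin, its x axis along the stage's x, either way round.
- edge: The fixed rigid steel edge on the stage, a strip 12 x 110 mm, 4 mm high above the bed (top 34 mm above the table). Frame as stage; inner face at x = +30 mm, from y = -48 to +62 mm. The carrier's far long side goes against it. A carrier held over it must have its underside more than 4 mm above the bed.
- stop: The fixed rigid brass end stop on the stage, a strip 40 x 12 mm, 4 mm high above the bed. Frame as stage; inner face at y = +50 mm, from x = -15 to +25 mm. The carrier's left end goes against it: slide it there with the sprung arm already pressing (sliding takes about 5 to 9 N) and push 3 to 8 N beyond that; over 20 N on the stop is too hard.
- clip: The red sprung curved arm with an upright brass roller at its tip, turning about clip_hinge. Frame: origin on the hinge at bed height, turned as the stage when the arm is closed. Its spring presses the roller towards the steel edge: roughly 2 N at rest, 4 N on a seated carrier, 5 N drawn back to let the carrier down, 8 N at its end stop 1.0 rad back. Wire and hinge lie below 12 mm above the bed.
- clip_tip (a point): Centre of the top of the brass roller: 10 mm in diameter, reaching from 2 to 12 mm above the bed (this point 42 mm above the table). At rest at x = -20, y = 0 mm of the stage; on a seated carrier at x = -35, y = -5 mm. The carrier's side meets it squarely while its underside is 5 to 8 mm above the bed: above the steel edge and below the roller's top.
- clip_hinge (a point): The arm's vertical turning axis, at bed height, at x = -65, y = +48 mm of the stage. Drawing back turns the arm clockwise seen from above.
- carrier_blue: The sample carrier to load: aluminium plate 60 mm (x) x 100 mm (y) x 12 mm with two round coffee samples and, upright on its middle, a blue grip rib 12 mm (x) x 36 mm (y), 26 mm high (top 38 mm above the underside). About 130 g. Origin: centre of the underside; z up. Lies flat on the table, left or right of the stage.
- carrier_orange: The same carrier with an orange rib, lying on the other side of the stage. Not to be moved. Origin: centre of the underside.
- glass_a: Tasting glass with coffee grounds, 82 mm across, 66 mm tall; origin at its underside. Leave alone.
- glass_b: The same kind of glass. Leave alone.
- glass_c: The same kind of glass. Leave alone.
- glass_d: The same kind of glass. Leave alone.
- jug: Steel jug with a handle, 90 mm across, 100 mm tall; origin at its underside. Leave alone.
- spoon: Tasting spoon lying at the far side. Leave alone.
There are look-alikes about, which are no part of the job. What is shaped like the carrier_blue but pink is not meant.

How it is judged:
By the outcome, as a careful person would: the job done as asked, in the order asked, and still so for the second after the job is handed in, with the robot touching nothing.
It also fails if it takes over 67 s, if anything falls off the work surface, if the arm or the gripper's body presses on something with over 40 N, if the wrist force passes 120 N, or if a joint passes its speed limit or range.

## Working session

There is one attempt and no reset: what is moved stays moved. The work goes in short steps, Python scripts to look and compute and a tool call to move; the robot and the scene stay as the last step left them, time stands still between calls to the robot, and variables do not carry over. Pictures are saved under pics/ and viewed, about 8 in all and at most 12, crops included, and the job is handed in when it is done.

Besides the shell and the picture viewer there is one more tool, called after "Request:" by a JSON object that holds its "name" and its "arguments", one argument or row to a line. step_arm: Moves the arm, as the interface text tells. Its arguments: {"type":"object","properties":{"targets":{"type":"array","items":{"type":"array","items":{"type":"array","items":{"type":"number"}}}},"jaw":{"type":"number"}},"required":["targets"]}

```bash
mkdir -p pics; ls; python3 - <<'E'
from plant import bot
import cv2,numpy as np
o=bot.get_obs();print(o)
for n in("scene","side"):
    c=bot.capture(n);print(n,c["fov_y"],c["cx"],c["cy"],c["rvec"],c["tvec"])
    cv2.imwrite(f"pics/{n}1.png",c["color"][:,:,::-1]); np.savez(f"{n}1.npz",**c)
E
```

```text
pics
{'time': 0.0, 'joint_positions': array([-1.45983748e-01,  3.42720566e-01,  1.52503376e+00, -3.30775402e-06,
        1.27538281e+00, -1.46016627e-01]), 'dq': array([ 0.00033446, -0.00011436,  0.00165539, -0.00077532,  0.00190541,
       -0.00037662]), 'tau': array([ 7.61924657e-04, -4.31245601e+01, -2.44219762e+01,  7.17750052e-02,
        5.59406646e-02, -1.04314388e-04]), 'tool_pos': array([5.24589417e+02, 9.01415793e-02, 2.26040235e+02]), 'tcp_rot': array([-1.71476504,  1.56925184,  2.99765778]), 'contact_force': array([ 0.04115095,  0.09604893, -0.2589876 ]), 'moment': array([ 8.34201342e-03, -3.39694358e-03, -6.45781858e-06]), 'grip_width': 91.83677947698972}
scene 57.2296861812859 280.5065305526109 216.1531760560732 [ 1.48694668  1.94309035 -0.94928337] [ 140.83018695 -286.17957949 1522.86279654]
side 49.8092564735439 289.1871639341136 213.70127614154762 [ 2.41154951 -0.25154403  0.11480789] [-550.0686474   122.16647578 1350.41830645]
```

View pics/scene1.png

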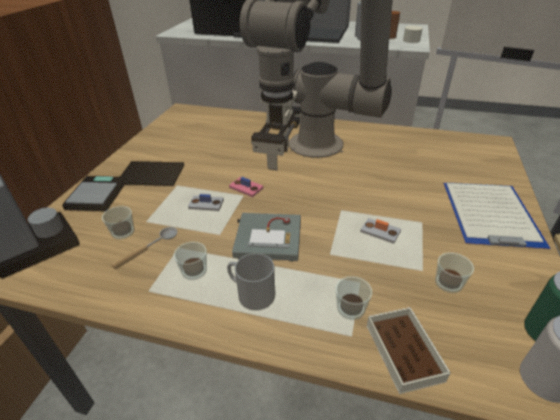

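View pics/side1.png

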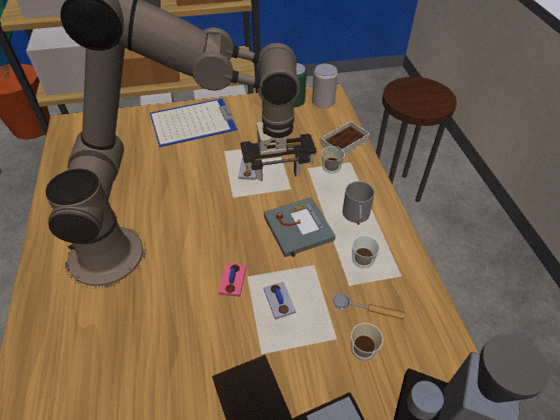

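Scene picture: the candidates are the blue-ribbed grey carrier at (206,202), the pink look-alike at (246,186) and the orange-ribbed carrier at (381,230). The stage is at (268,236). In the side picture they are at (279,298), (232,279), (247,168) and (300,226). I choose the grey plate with the blue rib, at side (279,298).

```bash
cat > h.py <<'E'
import numpy as np,cv2
from scipy.spatial.transform import Rotation as Ro
def cam(c):
    f=c["color"].shape[0]/2/np.tan(np.radians(float(c["fov_y"]))/2)
    R=cv2.Rodrigues(np.array(c["rvec"],float))[0]; t=np.array(c["tvec"],float).ravel()
    return f,R,t
def cloud(c):
    f,R,t=cam(c); d=c["depth"].astype(float); v,u=np.indices(d.shape)
    P=np.dstack([(u-c["cx"])/f*d,(v-c["cy"])/f*d,d])
    W=(P-t)@R; W[d==0]=np.nan; return W
def onplane(c,uv,z):
    f,R,t=cam(c); uv=np.atleast_2d(np.array(uv,float))
    r=np.c_[(uv[:,0]-c["cx"])/f,(uv[:,1]-c["cy"])/f,np.ones(len(uv))]@R
    o=-R.T@t; return o+r*((z-o[2])/r[:,2])[:,None]
def proj(c,X):
    f,R,t=cam(c); K=np.array([[f,0,c["cx"]],[0,f,c["cy"]],[0,0,1.]])
    return cv2.projectPoints(np.atleast_2d(np.array(X,float)),np.array(c["rvec"],float),t,K,None)[0][:,0]
def tool(o):  # returns p, R
    return o["tool_pos"],Ro.from_euler("xyz",o["tcp_rot"]).as_matrix()
E
python3 - <<'E'
from h import *
from plant import bot
c=np.load("side1.npz"); s=np.load("scene1.npz")
W=cloud(c)
print("side px:",[(n,np.round(onplane(c,p,z)[0])) for n,p,z in(("blue",(279,298),38),("pink",(232,279),38),("orange",(247,172),12),("stage",(300,226),30))])
print("scene :",[(n,np.round(onplane(s,p,z)[0])) for n,p,z in(("blue",(206,198),38),("orange",(381,225),38),("stage",(268,236),30))])
print(W[226,290],W[330,300],W[300,270])
R=tool(bot.get_obs())[1];print(R.round(3))
w=bot.capture("wrist");print(w["fov_y"],w["cx"],w["cy"]);f,Rw,t=cam(w);print("cam pos",-Rw.T@t);print(Rw.round(2))
cv2.imwrite("pics/w0.png",w["color"][:,:,::-1])
E
```

```text
side px: [('blue', array([ 475., -273.,   38.])), ('pink', array([ 359., -187.,   38.])), ('orange', array([468., 257.,  12.])), ('stage', array([590., -32.,  30.]))]
scene : [('blue', array([ 493., -246.,   38.])), ('orange', array([490., 282.,  38.])), ('stage', array([604., -12.,  30.]))]
[559.48409688 -25.56346888  29.18733521] [ 514.38482373 -358.61165973    3.0793058 ] [ 453.06845102 -256.25070941    7.45550538]
[[-0.001  1.    -0.   ]
 [ 0.    -0.    -1.   ]
 [-1.    -0.001 -0.   ]]
69.04752671324579 282.2500440657492 209.57395114083684
cam pos [524.82550372  71.94272418 383.75669487]
[[ 1.    0.   -0.  ]
 [ 0.   -0.96  0.27]
 [-0.   -0.27 -0.96]]
```

```bash
python3 - <<'E'
from h import *
for n,(u,v) in (("side",(105,255)),("scene",(316,140))):
    c=np.load(n+"1.npz");print(n,"base px",proj(c,[[0,0,0],[0,0,100]]),"onplane",onplane(c,(u,v),0))
    hsv=cv2.cvtColor(c["color"],cv2.COLOR_RGB2HSV)
    m=(hsv[:,:,0]>100)&(hsv[:,:,0]<125)&(hsv[:,:,1]>90)&(hsv[:,:,2]>40)
    k,l,st,ce=cv2.connectedComponentsWithStats(m.astype(np.uint8))
    W=cloud(c)
    for i in range(1,k):
        if 8<st[i,4]<400 : print(n,ce[i].round(1),st[i,4],np.nanmedian(W[l==i],0).round(), onplane(c,ce[i],36)[0].round())
E
```

```text
side base px [[104.9465642  254.61985034]
 [ 94.60531021 233.64433987]] onplane [[ 0.22423746 -1.47306917  0.        ]]
side [4.2 2.2] 17 [-671. 2008.  -64.] [-580. 1749.   36.]
side [251.   30.7] 133 [ 741. 2007. -338.] [ 635. 1210.   36.]
side [ 3.9 55.2] 67 [-805. 2006. -344.] [-481. 1189.   36.]
side [ 0.8 60.5] 22 [-838. 2005. -410.] [-485. 1145.   36.]
side [220.  101.7] 46 [425. 704.   4.] [421. 655.  36.]
side [173.3 108.8] 68 [226. 692.   3.] [237. 644.  36.]
side [205.4 133.7] 209 [363. 500.   4.] [346. 465.  36.]
side [156. 134.] 9 [163. 537.   2.] [168. 499.  36.]
side [231.6 274.7] 61 [ 360. -172.   36.] [ 360. -172.   36.]
side [279.2 295.6] 73 [ 477. -265.   36.] [ 477. -265.   36.]
scene base px [[316.10379911 143.81633146]
 [317.17761335 120.14463296]] onplane [[-31.36831801  -6.80212204   0.        ]]
scene [244.8 179.5] 13 [ 364. -167.   36.] [ 363. -166.   36.]
scene [466.6 227. ] 227 [438. 515.   3.] [438. 509.  36.]
scene [204.7 195.5] 13 [ 479. -256.   37.] [ 479. -257.   36.]
scene [537.1 241. ] 155 [421. 705.   3.] [452. 681.  36.]
```

View pics/w0.png

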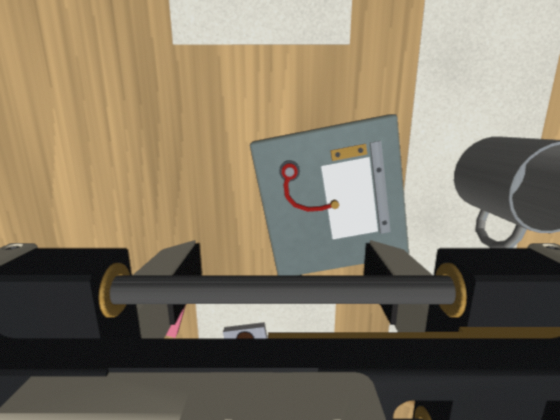

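The wrist picture shows the stage: steel edge about (380,187), brass stop (350,153), hinge (289,171), roller (335,205). Next I move above the blue carrier.

Request:
{"name": "step_arm", "arguments": {
  "targets": [
    [[0,-0.01,0.04,0],[0,-0.02,0.08,0],[0,-0.03,0.12,0],[0,-0.035,0.16,0],[0,-0.035,0.2,0]]
  ]
}}

```text
time: 0.57
tool_pos: [488.4, -201.4, 226.3]
tcp_rot: [-1.83, 1.569, 2.882]
contact_force: [1.1, -0.2, 0.9]
grip_width: 91.6
```

Request:
{"name": "step_arm", "arguments": {
  "targets": [
    [[0,-0.01,0.04,0],[0,-0.01,0.075,0],[0,-0.01,0.08,0],[0,-0.01,0.08,0],[0,-0.01,0.08,0]]
  ]
}}

```text
time: 0.98
tool_pos: [478.2, -280.8, 225.7]
tcp_rot: [-2.189, 1.568, 2.523]
contact_force: [1.0, -0.3, -1.4]
grip_width: 91.7
```

```bash
python3 - <<'E'
from h import *
from plant import bot
o=bot.get_obs();print(o["time"],o["tool_pos"],tool(o)[1].round(3))
w=bot.capture("wrist");np.savez("w1.npz",**w)
cv2.imwrite("pics/w1.png",w["color"][:,:,::-1])
E
```

```text
0.9833 [ 478.21810555 -280.83029975  225.72575253] [[-0.003  1.    -0.001]
 [ 0.002 -0.001 -1.   ]
 [-1.    -0.003 -0.002]]
```

View pics/w1.png

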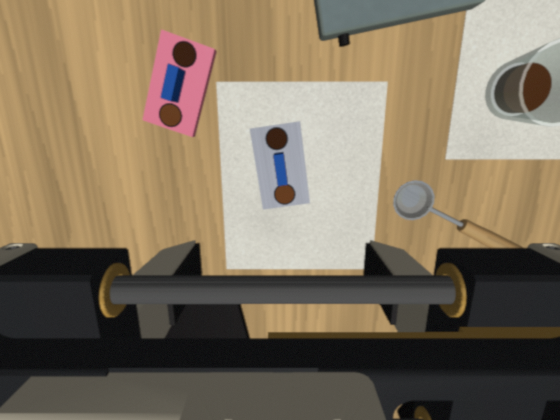

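The picture shows the grey carrier with the blue rib at (280,167) on the white mat, and the pink one at (180,83), which is not meant.

```bash
python3 - <<'E'
from h import *
w=dict(np.load("w1.npz"))
hsv=cv2.cvtColor(w["color"],cv2.COLOR_RGB2HSV)
m=np.zeros(hsv.shape[:2],np.uint8); W=cloud(w)
z=W[:,:,2]; roi=np.s_[110:225,240:325]
print(hsv[135,262],hsv[100,350],np.nanmedian(W[135:140,260:265],axis=(0,1)),np.nanmedian(W[95:105,345:350],axis=(0,1)))
paper=np.nanmedian(z[215:225,240:320]); print("paper z",paper)
m[roi]=(z[roi]>paper+6)
cn=max(cv2.findContours(m,0,1)[0],key=cv2.contourArea)
X=onplane(w,cn[:,0],12); 
# plate by color
m2=np.zeros_like(m); m2[roi]=(hsv[roi][:,:,1]>22)
cn2=max(cv2.findContours(m2,0,1)[0],key=cv2.contourArea)
X2=onplane(w,cn2[:,0],12)
for Y in (X,X2): print("plate",cv2.minAreaRect(Y[:,:2].astype(np.float32)))
b=np.zeros_like(m); b[roi]=(hsv[roi][:,:,0]>100)&(hsv[roi][:,:,0]<125)&(hsv[roi][:,:,1]>120)
vb=b.astype(bool)&(z>34); cn=max(cv2.findContours(vb.astype(np.uint8),0,1)[0],key=cv2.contourArea)
print("rib",cv2.minAreaRect(onplane(w,cn[:,0],38)[:,:2].astype(np.float32)), np.nanmedian(W[vb],0))
# stage from w0: shift extrinsics by tool translation (same orientation)
f,R,t=cam(w); w0=dict(w); p0=np.array([524.8,0.05,226.4]); p1=np.array([478.2,-280.8,225.7])
w0["tvec"]=t-R@(p0-p1)
pts={"edge in top":(372,143),"edge in bot":(379,231),"edge out top":(382,143),"edge out bot":(391,230)}
for k,v in pts.items(): print(k,onplane(w0,v,34)[0].round(1))
print("hinge",onplane(w0,(289,171),36)[0].round(1),"roller",onplane(w0,(335,204.5),42)[0].round(1))
for v in((252,144),(396,115),(408,248)):print("corner",onplane(w0,v,30)[0].round(1))
cr=cv2.resize(cv2.imread("pics/w0.png")[100:290,240:420],None,fx=3.2,fy=3.2,interpolation=cv2.INTER_CUBIC);cv2.imwrite("pics/w0c.png",cr);np.savez("w0.npz",**w0)
E
```

```text
[113  18 169] [ 25  15 208] [ 453.21197802 -223.46421455   11.79273852] [ 5.53846146e+02 -1.80619978e+02  1.14130174e-01]
paper z 0.023140071329133982
plate ((475.097900390625, -258.5865173339844), (59.917518615722656, 99.87422180175781), 8.050812721252441)
plate ((478.45465087890625, -271.85638427734375), (24.062131881713867, 65.05076599121094), 4.172921180725098)
rib ((474.95306396484375, -258.219482421875), (10.795334815979004, 35.46077346801758), 7.907299518585205) [ 474.77487076 -257.80286666   37.53574638]
edge in top [624.5  51.7  34. ]
edge in bot [641.3 -52.7  34. ]
edge out top [635.7  51.7  34. ]
edge out bot [655.7 -51.4  34. ]
hinge [531.6  20.4  36. ] roller [585.  -17.5  42. ]
corner [489.5  50.3  30. ]
corner [649.8  81.8  30. ]
corner [680.6 -76.5  30. ]
```

View pics/w0c.png

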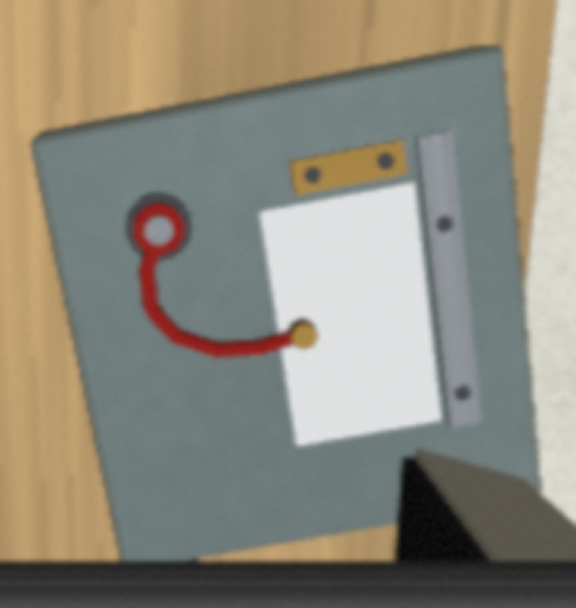

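The crop shows steel strip corners near (417,136), (451,132), (482,422), (446,426). The brass stop corners are (290,160), (404,141), (407,176), (297,194), the roller is at (303,335) and the hinge at (158,229).

```bash
python3 - <<'E'
from h import *
w0=dict(np.load("w0.npz"))
D=[((417,136),30,62,34),((451,132),42,62,34),((482,422),42,-48,34),((446,426),30,-48,34),((290,160),-15,62,34),((404,141),25,62,34),((407,176),25,50,34),((297,194),-15,50,34),((303,334),-20,0,42),((35,140),-105,88,30),((500,48),65,88,30)]
A=[];B=[]
for (u,v),x,y,z in D:
    A.append((x,y));B.append(onplane(w0,(u/3.2+240-.34,v/3.2+100-.34),z)[0,:2])
A=np.array(A,float);B=np.array(B);Ac=A-A.mean(0);Bc=B-B.mean(0)
th=np.arctan2((Ac[:,0]*Bc[:,1]-Ac[:,1]*Bc[:,0]).sum(),(Ac*Bc).sum())
R=np.array([[np.cos(th),-np.sin(th)],[np.sin(th),np.cos(th)]]);o=B.mean(0)-R@A.mean(0)
print("theta",np.degrees(th),"origin",o);print((B-(A@R.T+o)).round(1).tolist())
print("scale",np.sqrt((Bc**2).sum()/(Ac**2).sum()))
print("tip",R@[-20,0]+o,"tip seated",R@[-35,-5]+o)
E
```

```text
theta 10.76596892800026 origin [604.45405826 -14.45466248]
[[-0.2, 0.6], [-0.2, -0.3], [0.3, 0.4], [-1.4, 1.0], [-0.0, 0.7], [0.3, -0.2], [0.1, -0.5], [0.7, 0.6], [-0.6, 1.2], [3.1, -1.4], [-2.2, -1.9]]
scale 0.982182378088658
tip [584.8060908  -18.19061943] tip seated [571.00410443 -25.90457902]
```

Request:
{"name": "step_arm", "arguments": {
  "targets": [
    [[0.03,-0.003,-0.022,-5],[0.06,-0.003,-0.022,-8],[0.1,-0.003,-0.022,-8],[0.14,-0.003,-0.022,-8],[0.14,-0.003,-0.022,-8]]
  ]
}}

```text
time: 1.45
tool_pos: [471.5, -253.1, 79.6]
tcp_rot: [-2.353, 1.554, 2.503]
contact_force: [-1.5, 0.9, -0.9]
grip_width: 92.1
```

```bash
cat >> h.py <<'E'
def go(o,xyz,yaw):
    """tool-frame shift and turn to put TCP at xyz with tool y at world yaw (deg)"""
    p,R=tool(o); y=np.degrees(np.arctan2(R[1,1],R[0,1]))
    print("t",round(o["time"],2),"pos",p.round(1),"yaw",y.round(2),"tilt x",R[:,0].round(4),"w",round(float(o["grip_width"]),1),"F",o["contact_force"].round(1),"| shift",(R.T@(np.array(xyz)-p)).round(1),"turn",round(float(y-yaw),2))
E
python3 - <<'E'
from h import *
from plant import bot
go(bot.get_obs(),[475.1,-258.5,16],8.05)
E
```

```text
t 1.45 pos [ 471.5 -253.1   79.6] yaw 8.19 tilt x [-0.0131  0.0098 -0.9999] w 92.1 F [-1.5  0.9 -0.9] | shift [63.5  3.6  6.6] turn 0.14
```

Request:
{"name": "step_arm", "arguments": {
  "targets": [
    [[0.015,0.004,0.006,0],[0.03,0.004,0.006,0],[0.045,0.004,0.006,0],[0.045,0.004,0.006,0],[0.045,0.004,0.006,0]]
  ]
}}

```text
time: 1.87
tool_pos: [476.4, -257.4, 35.9]
tcp_rot: [-2.359, 1.555, 2.497]
contact_force: [0.4, -0.5, 0.2]
grip_width: 92.0
```

```bash
python3 - <<'E'
from h import *
from plant import bot
go(bot.get_obs(),[475.1,-258.5,16],8.05)
E
```

```text
t 1.87 pos [ 476.4 -257.4   35.9] yaw 8.27 tilt x [-0.0127  0.0095 -0.9999] w 92.0 F [ 0.4 -0.5  0.2] | shift [19.9 -1.2  1.1] turn 0.22
```

Tilt of 0.9° was picked up by re-basing while still moving. I undo it with a mirrored upward move, then descend with settling.

Request:
{"name": "step_arm", "arguments": {
  "targets": [
    [[-0.03,0,0,0],[-0.06,0,0,0],[-0.1,0,0,0],[-0.14,0,0,0],[-0.14,0,0,0]]
  ]
}}

```text
time: 2.28
tool_pos: [482.1, -260.8, 186.6]
tcp_rot: [0.965, 1.569, -0.461]
contact_force: [0.4, -0.5, 0.6]
grip_width: 92.0
```

Request:
{"name": "step_arm", "arguments": {
  "targets": [
    [[0,0,0,0],[0,0,0,0],[0,0,0,0],[0,0,0,0],[0,0,0,0]]
  ]
}}

```text
time: 2.7
tool_pos: [481.5, -260.4, 185.5]
tcp_rot: [-2.598, 1.57, 2.259]
contact_force: [0.5, -0.2, -0.7]
grip_width: 91.5
```

```bash
python3 - <<'E'
from h import *
from plant import bot
go(bot.get_obs(),[475.1,-258.5,16],8.05)
E
```

```text
t 2.7 pos [ 481.5 -260.4  185.5] yaw 8.31 tilt x [-7.e-04  8.e-04 -1.e+00] w 91.5 F [ 0.5 -0.2 -0.7] | shift [169.5  -6.   -2.6] turn 0.26
```

Request:
{"name": "step_arm", "arguments": {
  "targets": [
    [[0.03,-0.003,-0.0015,0.3],[0.06,-0.006,-0.0026,0.3],[0.08,-0.006,-0.0026,0.3],[0.08,-0.006,-0.0026,0.3],[0.08,-0.006,-0.0026,0.3]]
  ]
}}

```text
time: 3.12
tool_pos: [474.5, -258.2, 104.4]
tcp_rot: [-2.414, 1.566, 2.438]
contact_force: [0.8, 0.4, 0.2]
grip_width: 92.0
```

Request:
{"name": "step_arm", "arguments": {
  "targets": [
    [[0.025,0,0,0],[0.045,0,0,0],[0.06,0,0,0],[0.06,0,0,0],[0.06,0,0,0]]
  ]
}}

```text
time: 3.53
tool_pos: [474.9, -258.3, 45.2]
tcp_rot: [-2.418, 1.567, 2.434]
contact_force: [0.1, -0.4, 0.2]
grip_width: 91.4
```

```bash
python3 - <<'E'
from h import *
from plant import bot
go(bot.get_obs(),[475.1,-258.5,16],8.05)
E
```

```text
t 3.53 pos [ 474.9 -258.3   45.2] yaw 8.01 tilt x [-0.003   0.0026 -1.    ] w 91.4 F [ 0.1 -0.4  0.2] | shift [29.2  0.3  0.3] turn -0.04
```

Request:
{"name": "step_arm", "arguments": {
  "targets": [
    [[0.01,0,0,0],[0.02,0,0,0],[0.029,0,0,0],[0.029,0,0,0],[0.029,0,0,0]]
  ]
}}

```text
time: 3.95
tool_pos: [474.4, -258.0, 15.7]
tcp_rot: [-2.407, 1.566, 2.445]
contact_force: [1.0, -0.5, -0.3]
grip_width: 91.9
```

Request:
{"name": "step_arm", "arguments": {
  "targets": [
    [[0,0,0,0],[0,0,0,0],[0,0,0,0],[0,0,0,0],[0,0,0,0]]
  ],
  "jaw": 1
}}

```text
time: 4.37
tool_pos: [474.5, -258.1, 15.9]
tcp_rot: [-2.409, 1.566, 2.443]
contact_force: [0.5, 0.4, -0.2]
grip_width: 62.9
```

Request:
{"name": "step_arm", "arguments": {
  "targets": [
    [[0,0,0,0],[0,0,0,0],[0,0,0,0],[0,0,0,0],[0,0,0,0]]
  ]
}}

```text
time: 4.78
tool_pos: [474.5, -258.1, 15.9]
tcp_rot: [-2.406, 1.566, 2.447]
contact_force: [-0.5, 0.2, -0.4]
grip_width: 29.8
```

Request:
{"name": "step_arm", "arguments": {
  "targets": [
    [[0,0,0,0],[0,0,0,0],[0,0,0,0],[0,0,0,0],[0,0,0,0]]
  ]
}}

```text
time: 5.2
tool_pos: [474.6, -258.1, 15.9]
tcp_rot: [-2.423, 1.566, 2.429]
contact_force: [-0.2, 1.0, 0.2]
grip_width: 12.1
```

```bash
python3 - <<'E'
from h import *
from plant import bot
go(bot.get_obs(),[630.2,-21.6,150],10.77)
E
```

```text
t 5.2 pos [ 474.6 -258.1   15.9] yaw 8.01 tilt x [-0.0036  0.0031 -1.    ] w 12.1 F [-0.2  1.   0.2] | shift [-133.9  186.6 -213. ] turn -2.76
```

Request:
{"name": "step_arm", "arguments": {
  "targets": [
    [[-0.015,0,0,0],[-0.035,0,0,0],[-0.06,0,0,0],[-0.09,0,0,0],[-0.09,0,0,0]]
  ]
}}

```text
time: 5.62
tool_pos: [477.3, -260.1, 111.0]
tcp_rot: [0.867, 1.567, -0.564]
contact_force: [0.3, -1.3, -1.2]
grip_width: 11.7
```

Request:
{"name": "step_arm", "arguments": {
  "targets": [
    [[-0.02,0.025,-0.025,-1],[-0.02,0.05,-0.055,-2],[-0.02,0.075,-0.085,-2.7],[-0.02,0.1,-0.11,-2.7],[-0.02,0.1,-0.11,-2.7]]
  ]
}}

```text
time: 6.03
tool_pos: [563.6, -132.0, 130.6]
tcp_rot: [1.296, 1.566, -0.083]
contact_force: [-0.2, 0.2, -1.0]
grip_width: 11.7
```

```bash
python3 - <<'E'
from h import *
from plant import bot
go(bot.get_obs(),[630.2,-21.6,130],10.77)
E
```

```text
t 6.03 pos [ 563.6 -132.   130.6] yaw 10.99 tilt x [ 5.1e-03 -4.0e-04 -1.0e+00] w 11.7 F [-0.2  0.2 -1. ] | shift [  0.9  86.4 -95.7] turn 0.22
```

Request:
{"name": "step_arm", "arguments": {
  "targets": [
    [[0,0.02,-0.023,0],[0,0.045,-0.05,0],[0,0.07,-0.076,0],[0,0.086,-0.096,0.2],[0,0.086,-0.096,0.2]]
  ]
}}

```text
time: 6.45
tool_pos: [631.0, -17.1, 129.9]
tcp_rot: [1.586, 1.565, 0.208]
contact_force: [-0.7, 0.4, -1.3]
grip_width: 11.9
```

Request:
{"name": "step_arm", "arguments": {
  "targets": [
    [[0,0,0,0],[0,0,0,0],[0,0,0,0],[0,0,0,0],[0,0,0,0]]
  ]
}}

```text
time: 6.87
tool_pos: [630.7, -18.2, 130.0]
tcp_rot: [1.567, 1.565, 0.187]
contact_force: [0.6, 0.7, -0.9]
grip_width: 11.8
```

```bash
python3 - <<'E'
from h import *
from plant import bot
go(bot.get_obs(),[630.2,-21.6,66],10.77)
w=bot.capture("wrist");np.savez("w2.npz",**w)
cv2.imwrite("pics/w2.png",w["color"][:,:,::-1])
E
```

```text
t 6.87 pos [630.7 -18.2 130. ] yaw 10.93 tilt x [ 0.0052  0.001  -1.    ] w 11.8 F [ 0.6  0.7 -0.9] | shift [64.  -1.5  3.2] turn 0.16
```

View pics/w2.png

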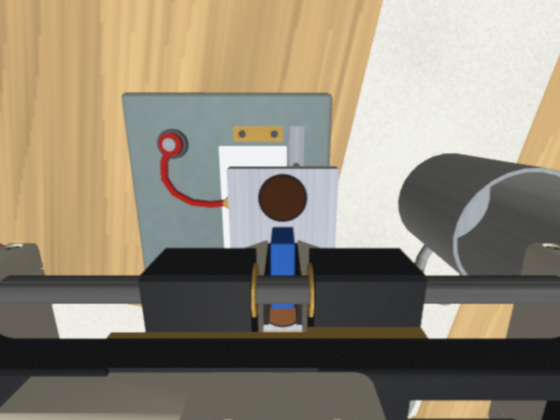

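The picture shows the held carrier's left end at (229–337,168) square to the stage. The brass stop is at (233–283,126–142), the edge top end at (290–303,126) and the jug well to the right.

```bash
python3 - <<'E'
from h import *
w=dict(np.load("w2.npz"))
th=np.radians(10.77);R=np.array([[np.cos(th),-np.sin(th)],[np.sin(th),np.cos(th)]]);o=np.array([604.4,-14.4])
inv=lambda p,z:((onplane(w,p,z)[0,:2]-o)@R).round(1)
for p,z,n in(((233,126.5),34,"-15,62"),((282,126.5),34,"25,62"),((283,142),34,"25,50"),((234,142),34,"-15,50"),((290,126),34,"30,62"),((303,126),34,"42,62"),((171,144),38,"hinge -65,48")):print(n,inv(p,z))
z=130-15.9+12
print("carrier left end",inv((229,168),z),inv((337,167.5),z),"expect",((np.array([630.7,-18.2])-o)@R).round(1),"+-30,+50")
W=cloud(w);q=W[172:240,232:262].reshape(-1,3);A=np.c_[q[:,:2],np.ones(len(q))];k=~np.isnan(A).any(1);print("plate plane",np.linalg.lstsq(A[k],q[k,2],rcond=None)[0],np.nanmean(q,0))
r=W[120:300,380:560].reshape(-1,3);r=r[(r[:,2]>60)];print("jug",np.nanmin(r,0),np.nanmax(r,0))
E
```

```text
-15,62 [-14.5  61.2]
25,62 [24.8 61.3]
25,50 [25.6 49.2]
-15,50 [-14.1  49. ]
30,62 [31.2 61.7]
42,62 [41.6 61.8]
hinge -65,48 [-64.   47.5]
carrier left end [-3.5 40.7] [53.6 41.2] expect [25.1 -8.6] +-30,+50
plate plane [9.62489760e-03 8.30163648e-04 1.19642630e+02] [605.69033174   6.08259296 125.47738725]
jug [647.18729863 -28.99585823  60.00385952] [828.77886855  57.98583954 220.72333335]
```

Request:
{"name": "step_arm", "arguments": {
  "targets": [
    [[0.02,-0.001,0.003,0],[0.04,-0.001,0.003,0.2],[0.06,-0.001,0.003,0.2],[0.06,-0.001,0.003,0.2],[0.06,-0.001,0.003,0.2]]
  ]
}}

```text
time: 7.33
tool_pos: [630.1, -21.5, 69.5]
tcp_rot: [1.779, 1.567, 0.396]
contact_force: [-0.4, 0.3, -1.0]
grip_width: 11.7
```

```bash
cat >> h.py <<'E'
TH=np.radians(10.77);SR=np.array([[np.cos(TH),-np.sin(TH)],[np.sin(TH),np.cos(TH)]]);SO=np.array([604.4,-14.4])
def st(o,cx,cy,h):
    "stage-frame report; h = underside above bed"
    p,R=tool(o);print("stage",((p[:2]-SO)@SR).round(1),"h",(p[2]-45.9).round(1),"Fst",(o["contact_force"][:2]@SR).round(1))
    go(o,[*(SR@[cx,cy]+SO),h+45.9],10.77)
E
python3 - <<'E'
from h import *
from plant import bot
st(bot.get_obs(),24,-12,6.8)
E
```

```text
stage [ 23.9 -11.8] h 23.6 Fst [-0.3  0.3]
t 7.33 pos [630.1 -21.5  69.5] yaw 10.71 tilt x [ 0.0032  0.0013 -1.    ] w 11.7 F [-0.4  0.3 -1. ] | shift [16.8  0.1  0.2] turn -0.06
```

Request:
{"name": "step_arm", "arguments": {
  "targets": [
    [[0.006,0,0,0],[0.011,0,0,0],[0.0168,0,0,0],[0.0168,0,0,0],[0.0168,0,0,0]]
  ]
}}

```text
time: 7.75
tool_pos: [630.0, -21.4, 52.6]
tcp_rot: [1.864, 1.568, 0.48]
contact_force: [0.1, 0.3, -1.2]
grip_width: 11.8
```

```bash
python3 - <<'E'
from h import *
from plant import bot
st(bot.get_obs(),-3,-12,6.5)
E
```

```text
stage [ 23.8 -11.7] h 6.7 Fst [0.1 0.3]
t 7.75 pos [630.  -21.4  52.6] yaw 10.71 tilt x [ 0.0027  0.0014 -1.    ] w 11.8 F [ 0.1  0.3 -1.2] | shift [  0.1 -26.8   0.3] turn -0.06
```

Request:
{"name": "step_arm", "arguments": {
  "targets": [
    [[0,-0.003,0,0],[0,-0.006,0,0],[0,-0.009,0,0],[0,-0.012,0,0],[0,-0.014,0,0]]
  ]
}}

```text
time: 8.17
tool_pos: [618.2, -24.8, 53.7]
tcp_rot: [1.389, 1.562, 0.005]
contact_force: [6.9, -0.9, -0.1]
grip_width: 11.6
```

Request:
{"name": "step_arm", "arguments": {
  "targets": [
    [[0,-0.003,0,0],[0,-0.006,0,0],[0,-0.009,0,0],[0,-0.012,0,0],[0,-0.012,0,0]]
  ]
}}

```text
time: 8.58
tool_pos: [607.6, -27.7, 54.7]
tcp_rot: [1.32, 1.558, -0.064]
contact_force: [4.7, -0.6, 0.0]
grip_width: 12.2
```

```bash
python3 - <<'E'
from h import *
from plant import bot
st(bot.get_obs(),-4,-12,6.5)
w=bot.capture("wrist");cv2.imwrite("pics/w3.png",w["color"][:,:,::-1])
E
```

```text
stage [  0.7 -13.7] h 8.8 Fst [ 4.5 -1.5]
t 8.58 pos [607.6 -27.7  54.7] yaw 10.69 tilt x [ 1.290e-02 -8.000e-04 -9.999e-01] w 12.2 F [ 4.7 -0.6  0. ] | shift [ 2.2 -4.7 -1.7] turn -0.08
```

View pics/w3.png

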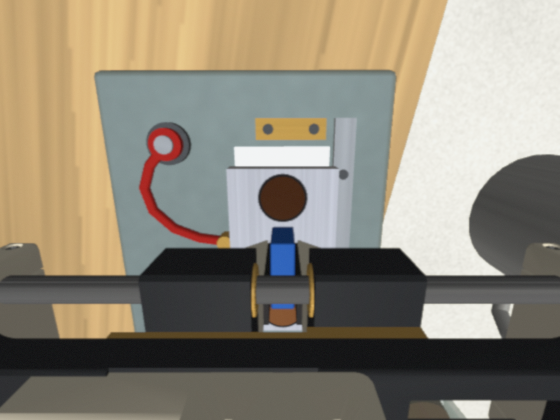

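The picture shows the roller at (224,241) pressed by the carrier's near side, with the carrier just over the steel edge. I draw back a little further and level the height.

Request:
{"name": "step_arm", "arguments": {
  "targets": [
    [[0.001,-0.001,-0.001,0],[0.002,-0.003,-0.0017,0],[0.002,-0.005,-0.0017,0],[0.002,-0.0055,-0.0017,0],[0.002,-0.0055,-0.0017,0]]
  ]
}}

```text
time: 9.05
tool_pos: [602.4, -27.0, 52.9]
tcp_rot: [1.313, 1.557, -0.071]
contact_force: [4.7, -1.1, -0.2]
grip_width: 11.9
```

```bash
python3 - <<'E'
from h import *
from plant import bot
st(bot.get_obs(),-4,-12,0.5)
E
```

```text
stage [ -4.3 -12. ] h 7.0 Fst [ 4.4 -2. ]
t 9.05 pos [602.4 -27.   52.9] yaw 10.69 tilt x [ 0.014  -0.001  -0.9999] w 11.9 F [ 4.7 -1.1 -0.2] | shift [ 6.5  0.2 -0. ] turn -0.08
```

Request:
{"name": "step_arm", "arguments": {
  "targets": [
    [[0.001,-0.001,0,0],[0.002,-0.001,0,0],[0.003,-0.001,0,0],[0.004,-0.001,0,0],[0.005,-0.001,0,0]]
  ]
}}

```text
time: 9.47
tool_pos: [601.3, -27.0, 47.7]
tcp_rot: [1.333, 1.557, -0.051]
contact_force: [3.9, -0.1, 1.0]
grip_width: 11.8
```

Request:
{"name": "step_arm", "arguments": {
  "targets": [
    [[0.0005,-0.0005,0,0],[0.001,-0.0005,0,0],[0.0015,-0.0005,0,0],[0.0015,-0.0005,0,0],[0.0015,-0.0005,0,0]]
  ]
}}

```text
time: 9.88
tool_pos: [600.8, -27.1, 46.4]
tcp_rot: [1.334, 1.557, -0.05]
contact_force: [3.0, 0.3, 3.6]
grip_width: 11.3
```

```bash
python3 - <<'E'
from h import *
from plant import bot
st(bot.get_obs(),-4,-12,0)
E
```

```text
stage [ -5.9 -11.8] h 0.5 Fst [ 3.  -0.3]
t 9.88 pos [600.8 -27.1  46.4] yaw 10.69 tilt x [ 1.360e-02 -7.000e-04 -9.999e-01] w 11.3 F [3.  0.3 3.6] | shift [0.5 1.9 0.2] turn -0.08
```

Request:
{"name": "step_arm", "arguments": {
  "targets": [
    [[0,0.001,0,0],[0,0.002,0,0],[0,0.003,0,0],[0,0.004,0,0],[0,0.005,0,0]]
  ]
}}

```text
time: 10.3
tool_pos: [605.3, -25.8, 46.2]
tcp_rot: [1.364, 1.558, -0.021]
contact_force: [0.3, 2.3, 3.0]
grip_width: 12.0
```

```bash
python3 - <<'E'
from h import *
from plant import bot
st(bot.get_obs(),0,-12,0)
E
```

```text
stage [ -1.2 -11.4] h 0.3 Fst [0.8 2.2]
t 10.3 pos [605.3 -25.8  46.2] yaw 10.7 tilt x [ 1.240e-02 -3.000e-04 -9.999e-01] w 12.0 F [0.3 2.3 3. ] | shift [0.3 1.2 0.6] turn -0.07
```

Request:
{"name": "step_arm", "arguments": {
  "targets": [
    [[0,0.0005,0,0],[0,0.001,0,0],[0,0.0015,0,0],[0,0.0015,0,0],[0,0.0015,0,0]]
  ]
}}

```text
time: 10.72
tool_pos: [606.8, -25.5, 46.2]
tcp_rot: [1.379, 1.559, -0.005]
contact_force: [0.4, 2.2, 3.2]
grip_width: 11.6
```

```bash
python3 - <<'E'
from h import *
from plant import bot
st(bot.get_obs(),0,-12,0)
E
```

```text
stage [  0.3 -11.3] h 0.3 Fst [0.8 2.1]
t 10.72 pos [606.8 -25.5  46.2] yaw 10.69 tilt x [ 1.230e-02 -1.000e-04 -9.999e-01] w 11.6 F [0.4 2.2 3.2] | shift [ 0.3 -0.3  0.7] turn -0.08
```

Request:
{"name": "step_arm", "arguments": {
  "targets": [
    [[0,0.0004,0,0],[0,0.0008,0,0],[0,0.0012,0,0],[0,0.0012,0,0],[0,0.0012,0,0]]
  ]
}}

```text
time: 11.13
tool_pos: [607.2, -25.3, 46.1]
tcp_rot: [1.369, 1.56, -0.015]
contact_force: [-2.5, 1.5, 5.7]
grip_width: 11.8
```

```bash
python3 - <<'E'
from h import *
from plant import bot
st(bot.get_obs(),0,-12,0)
w=bot.capture("wrist");np.savez("w4.npz",**w)
cv2.imwrite("pics/w4.png",cv2.resize(w["color"][100:260,200:400,::-1],None,fx=3,fy=3))
E
```

```text
stage [  0.7 -11.3] h 0.2 Fst [-2.2  2. ]
t 11.13 pos [607.2 -25.3  46.1] yaw 10.7 tilt x [ 1.060e-02 -2.000e-04 -9.999e-01] w 11.8 F [-2.5  1.5  5.7] | shift [ 0.2 -0.7  0.8] turn -0.07
```

View pics/w4.png

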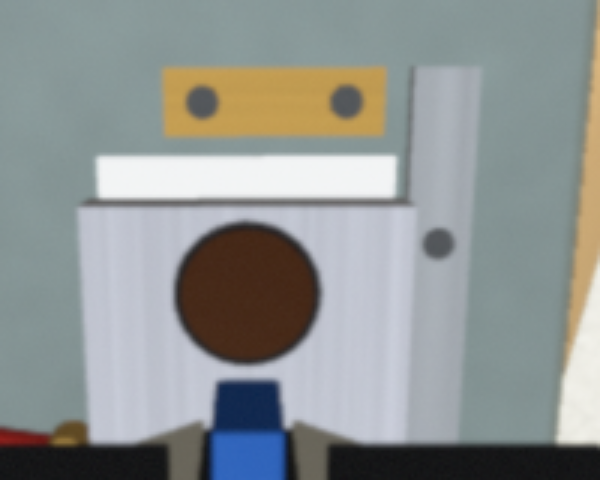

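The crop shows the carrier's far side against the steel edge, the roller at its near side, and a gap of about 11 mm to the brass stop. Now I slide.

Request:
{"name": "step_arm", "arguments": {
  "targets": [
    [[-0.0003,0,-0.002,0],[-0.0003,0,-0.004,0],[-0.0003,0,-0.006,0],[-0.0003,0,-0.008,0],[-0.0003,0,-0.008,0]]
  ]
}}

```text
time: 11.6
tool_pos: [606.0, -19.0, 46.5]
tcp_rot: [1.149, 1.559, -0.235]
contact_force: [0.1, -5.3, 2.8]
grip_width: 11.9
```

```bash
python3 - <<'E'
from h import *
from plant import bot
st(bot.get_obs(),0.3,0,0)
E
```

```text
stage [ 0.7 -4.8] h 0.6 Fst [-0.9 -5.2]
t 11.6 pos [606.  -19.   46.5] yaw 10.72 tilt x [ 0.0112 -0.0027 -0.9999] w 11.9 F [ 0.1 -5.3  2.8] | shift [ 0.5 -0.4 -4.8] turn -0.05
```

Request:
{"name": "step_arm", "arguments": {
  "targets": [
    [[0,0,-0.0015,0],[0,0,-0.003,0],[0,0,-0.004,0],[0,0,-0.0045,0],[0,0,-0.0045,0]]
  ]
}}

```text
time: 12.02
tool_pos: [605.4, -16.2, 46.6]
tcp_rot: [0.976, 1.558, -0.407]
contact_force: [-0.2, -6.9, 3.0]
grip_width: 12.2
```

```bash
python3 - <<'E'
from h import *
from plant import bot
st(bot.get_obs(),0.3,0,0)
E
```

```text
stage [ 0.7 -1.9] h 0.7 Fst [-1.5 -6.8]
t 12.02 pos [605.4 -16.2  46.6] yaw 10.73 tilt x [ 0.0119 -0.0051 -0.9999] w 12.2 F [-0.2 -6.9  3. ] | shift [ 0.7 -0.4 -1.9] turn -0.04
```

Request:
{"name": "step_arm", "arguments": {
  "targets": [
    [[0,0,-0.001,0],[0,0,-0.0017,0],[0,0,-0.0024,0],[0,0,-0.003,0],[0,0,-0.003,0]]
  ]
}}

```text
time: 12.43
tool_pos: [605.1, -14.5, 46.7]
tcp_rot: [0.864, 1.556, -0.519]
contact_force: [-0.6, -6.4, 3.8]
grip_width: 11.9
```

```bash
python3 - <<'E'
from h import *
from plant import bot
st(bot.get_obs(),0.3,0,0)
E
```

```text
stage [ 0.7 -0.2] h 0.8 Fst [-1.8 -6.2]
t 12.43 pos [605.1 -14.5  46.7] yaw 10.74 tilt x [ 0.0125 -0.0071 -0.9999] w 11.9 F [-0.6 -6.4  3.8] | shift [ 0.8 -0.4 -0.2] turn -0.03
```

Still sliding at 6.2 N. I use small steps to feel the stop (target about 11 to 13 N in total).

Request:
{"name": "step_arm", "arguments": {
  "targets": [
    [[0,0,-0.0008,0],[0,0,-0.0014,0],[0,0,-0.002,0],[0,0,-0.0025,0],[0,0,-0.0025,0]]
  ]
}}

```text
time: 12.85
tool_pos: [605.0, -13.5, 46.8]
tcp_rot: [0.756, 1.555, -0.627]
contact_force: [-0.2, -8.2, 3.6]
grip_width: 12.1
```

```bash
python3 - <<'E'
from h import *
from plant import bot
st(bot.get_obs(),0.3,0,0)
E
```

```text
stage [0.7 0.8] h 0.9 Fst [-1.7 -8. ]
t 12.85 pos [605.  -13.5  46.8] yaw 10.75 tilt x [ 0.0132 -0.0096 -0.9999] w 12.1 F [-0.2 -8.2  3.6] | shift [ 0.9 -0.4  0.7] turn -0.02
```

Request:
{"name": "step_arm", "arguments": {
  "targets": [
    [[0,0,-0.0008,0],[0,0,-0.0014,0],[0,0,-0.002,0],[0,0,-0.0025,0],[0,0,-0.0025,0]]
  ]
}}

```text
time: 13.27
tool_pos: [604.9, -13.4, 46.9]
tcp_rot: [0.638, 1.551, -0.745]
contact_force: [-0.3, -11.8, 2.7]
grip_width: 11.7
```

```bash
python3 - <<'E'
from h import *
from plant import bot
st(bot.get_obs(),0.3,0,0)
w=bot.capture("wrist");np.savez("w5.npz",**w)
cv2.imwrite("pics/w5.png",cv2.resize(w["color"][100:260,200:400,::-1],None,fx=3,fy=3))
E
```

```text
stage [0.7 0.9] h 1.0 Fst [ -2.5 -11.5]
t 13.27 pos [604.9 -13.4  46.9] yaw 10.77 tilt x [ 0.0142 -0.0131 -0.9998] w 11.7 F [ -0.3 -11.8   2.7] | shift [ 1.  -0.4  0.8] turn -0.0
```

View pics/w5.png

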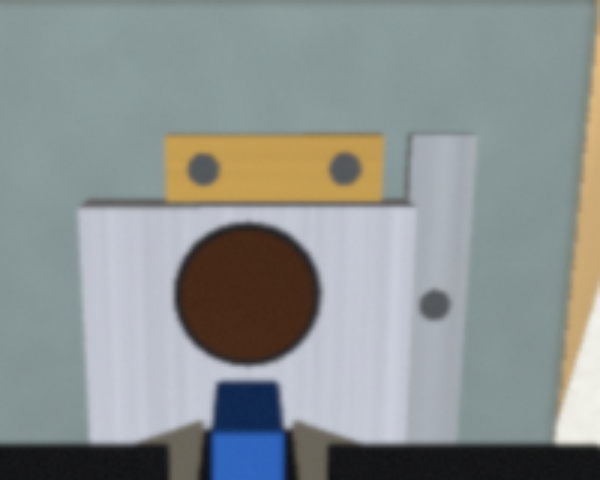

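The crop shows the left end against the brass stop with no gap. The force rose to 11.5 N with no further travel, so it is at the stop. I check how flat it lies before letting go.

```bash
python3 - <<'E'
from h import *
w=dict(np.load("w5.npz"));W=cloud(w)
def pl(q):
    q=q.reshape(-1,3);A=np.c_[q[:,:2]-SO,np.ones(len(q))];k=~np.isnan(A).any(1);c=np.linalg.lstsq(A[k],q[k,2],rcond=None)[0];return (c[:2]@SR).round(4),c[2].round(2)
print("plate",pl(W[172:235,231:257]),pl(np.concatenate([W[172:235,231:257].reshape(-1,3),W[172:235,310:332].reshape(-1,3)])))
print("bed",pl(W[110:140,245:320]))
E
```

```text
plate (array([ 0.0073, -0.0193]), np.float64(42.63)) (array([ 0.008 , -0.0178]), np.float64(42.61))
bed (array([-0.0009, -0.0005]), np.float64(29.64))
```

Request:
{"name": "step_arm", "arguments": {
  "targets": [
    [[0.001,0,-0.0012,0],[0.002,0,-0.0018,0],[0.003,0,-0.002,0],[0.003,0,-0.002,0],[0.003,0,-0.002,0]]
  ]
}}

```text
time: 13.73
tool_pos: [605.2, -13.7, 45.9]
tcp_rot: [0.59, 1.548, -0.793]
contact_force: [-3.8, -11.3, 15.4]
grip_width: 11.7
```

```bash
cat >> h.py <<'E'
def pl(q):
    q=q.reshape(-1,3);A=np.c_[q[:,:2]-SO,np.ones(len(q))];k=~np.isnan(A).any(1);c=np.linalg.lstsq(A[k],q[k,2],rcond=None)[0];return (c[:2]@SR).round(4),c[2].round(2)
E
python3 - <<'E'
from h import *
from plant import bot
o=bot.get_obs();st(o,0.3,0,0);print(o["contact_force"])
w=bot.capture("wrist");W=cloud(w)
print("plate",pl(W[172:235,231:257]),pl(np.concatenate([W[172:235,231:257].reshape(-1,3),W[172:235,310:332].reshape(-1,3)])))
E
```

```text
stage [0.9 0.5] h 0.0 Fst [ -5.9 -10.3]
t 13.73 pos [605.2 -13.7  45.9] yaw 10.77 tilt x [ 0.0161 -0.0164 -0.9997] w 11.7 F [ -3.8 -11.3  15.4] | shift [ 0.  -0.6  0.5] turn -0.0
[ -3.81957382 -11.25812455  15.44922975]
plate (array([0.0034, 0.0006]), np.float64(41.7)) (array([ 0.0011, -0.0007]), np.float64(41.69))
```

Plate is now flat on the bed (slopes below about 0.003 rad). A final light push with a small down bias.

Request:
{"name": "step_arm", "arguments": {
  "targets": [
    [[0.0007,0,-0.001,0],[0.0007,0,-0.0016,0],[0.0007,0,-0.0021,0],[0.0007,0,-0.0021,0],[0.0007,0,-0.0021,0]]
  ]
}}

```text
time: 14.2
tool_pos: [605.1, -13.7, 46.1]
tcp_rot: [0.534, 1.545, -0.849]
contact_force: [-1.4, -10.6, 9.3]
grip_width: 11.5
```

```bash
python3 - <<'E'
from h import *
from plant import bot
o=bot.get_obs();st(o,0.3,0,0)
w=bot.capture("wrist");W=cloud(w)
print("plate",pl(np.concatenate([W[172:235,231:257].reshape(-1,3),W[172:235,310:332].reshape(-1,3)])))
f=cam(w)[0]
for X in([25,50,4],[-15,50,4],[30,0,4]): print(X,proj(w,[[*(SR@X[:2]+SO),30+X[2]]])[0].round(1))
cv2.imwrite("pics/w6.png",cv2.resize(w["color"][110:200,215:355,::-1],None,fx=5,fy=5,interpolation=cv2.INTER_CUBIC))
E
```

```text
stage [0.8 0.6] h 0.2 Fst [ -3.3 -10.1]
t 14.2 pos [605.1 -13.7  46.1] yaw 10.77 tilt x [ 0.017  -0.0193 -0.9997] w 11.5 F [ -1.4 -10.6   9.3] | shift [ 0.2 -0.5  0.6] turn -0.0
plate (array([ 0.0049, -0.0057]), np.float64(41.93))
[25, 50, 4] [326.4 165.9]
[-15, 50, 4] [253.9 165.9]
[30, 0, 4] [331.1 249. ]
```

View pics/w6.png

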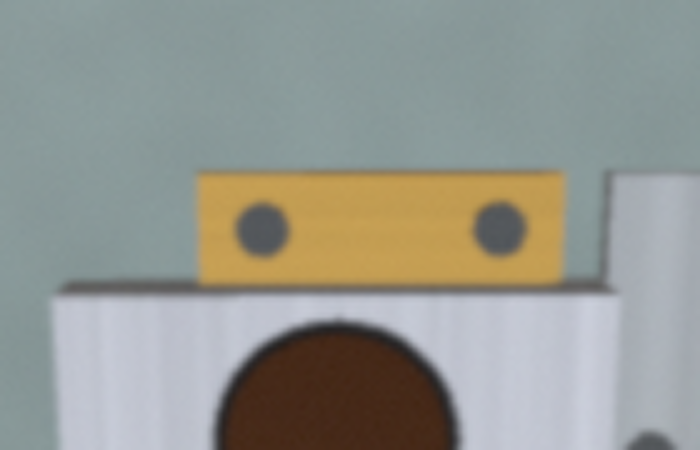

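The crop shows the carrier's left end bearing on the brass stop, parallel to it. I let go with a slight push held and the jaw only part open, to stay over the plate.

Request:
{"name": "step_arm", "arguments": {
  "targets": [
    [[0.001,0,-0.0018,0],[0.001,0,-0.0018,0],[0.0008,0,-0.0015,0],[0.0005,0,-0.001,0],[0,0,-0.0005,0]]
  ],
  "jaw": 0.65
}}

```text
time: 14.67
tool_pos: [604.8, -12.7, 45.7]
tcp_rot: [0.523, 1.546, -0.859]
contact_force: [0.7, -0.4, 0.2]
grip_width: 32.2
```

Request:
{"name": "step_arm", "arguments": {
  "targets": [
    [[0,0,0,0],[0,0,0,0],[0,0,0,0],[0,0,0,0],[0,0,0,0]]
  ]
}}

```text
time: 15.08
tool_pos: [604.8, -12.7, 45.7]
tcp_rot: [0.522, 1.546, -0.861]
contact_force: [0.3, 0.6, -0.8]
grip_width: 32.2
```

```bash
python3 - <<'E'
from h import *
from plant import bot
o=bot.get_obs();st(o,0.3,0,0)
w=bot.capture("wrist");W=cloud(w)
print("plate",pl(np.concatenate([W[175:232,233:257].reshape(-1,3),W[175:232,310:330].reshape(-1,3)])))
E
```

```text
stage [0.7 1.6] h -0.2 Fst [0.4 0.5]
t 15.08 pos [604.8 -12.7  45.7] yaw 10.79 tilt x [ 0.0162 -0.0188 -0.9997] w 32.2 F [ 0.3  0.6 -0.8] | shift [-0.2 -0.4  1.6] turn 0.02
plate (array([ 0.0036, -0.0023]), np.float64(41.84))
```

Request:
{"name": "step_arm", "arguments": {
  "targets": [
    [[-0.01,0,0,0],[-0.03,0,0,0],[-0.06,0,0,0],[-0.1,0,0,0],[-0.14,0,0,0]]
  ]
}}

```text
time: 15.55
tool_pos: [601.8, -9.9, 187.4]
tcp_rot: [0.486, 1.547, -0.896]
contact_force: [0.7, -0.5, 0.4]
grip_width: 32.5
```

Request:
{"name": "step_arm", "arguments": {
  "targets": [
    [[0,-0.03,0.03,0],[0,-0.06,0.05,0],[0,-0.08,0.05,0],[0,-0.08,0.05,0],[0,-0.08,0.05,0]]
  ]
}}

```text
time: 15.97
tool_pos: [532.2, -74.4, 188.7]
tcp_rot: [0.528, 1.546, -0.856]
contact_force: [0.5, 0.2, -0.0]
grip_width: 32.1
```

```bash
python3 - <<'E'
from h import *
from plant import bot
o=bot.get_obs();st(o,0,0,100)
w=bot.capture("wrist");np.savez("w7.npz",**w);cv2.imwrite("pics/w7.png",w["color"][:,:,::-1])
E
```

```text
stage [-82.1 -45.5] h 142.8 Fst [0.6 0.1]
t 15.97 pos [532.2 -74.4 188.7] yaw 10.7 tilt x [ 0.0163 -0.0188 -0.9997] w 32.1 F [ 0.5  0.2 -0. ] | shift [ 42.9  81.5 -46.5] turn -0.07
```

View pics/w7.png

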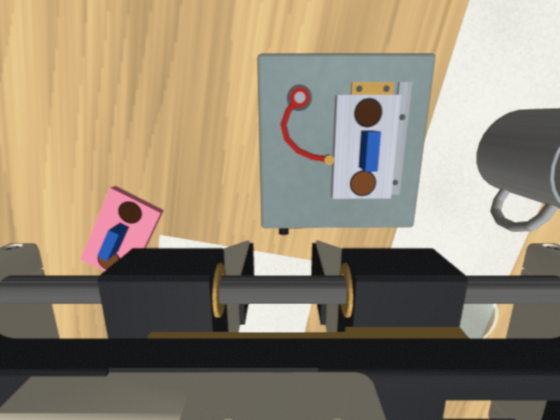

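The carrier lies in the corner: against the stop at (372,95) and the edge at (400,140), with the roller at (329,160) on its near side. A numeric check follows.

```bash
python3 - <<'E'
from h import *
w=dict(np.load("w7.npz"));W=cloud(w);z=W[:,:,2]
m=np.zeros(z.shape,np.uint8);m[60:225,331:420]=(z[60:225,331:420]>38)
m=cv2.morphologyEx(m,cv2.MORPH_OPEN,np.ones((5,5)))
cn=max(cv2.findContours(m,0,1)[0],key=cv2.contourArea)
X=(onplane(w,cn[:,0],42)[:,:2]-SO)@SR
print("plate in stage",cv2.minAreaRect(X.astype(np.float32)))
k=(m>0)&(z<44);print("plane",pl(W[k]),"bed",pl(W[70:215,270:325]))
e=np.zeros(z.shape,bool);e[60:225,331:430]=(z[60:225,331:430]>32.5)&(z[60:225,331:430]<35.5)
S=(W[e][:,:2]-SO)@SR;print("strips extent",np.percentile(S,[1,99],axis=0).round(1))
inv=lambda p,zz:((onplane(w,p,zz)[0,:2]-SO)@SR).round(1)
print("stop far corners",inv((352,82.5),34),inv((393,82.5),34),"edge end",inv((401,82),34),inv((411,82),34),"roller",inv((329,160),42))
E
```

```text
plate in stage ((-1.0601844787597656, -0.30960845947265625), (63.1650505065918, 99.37727355957031), 0.027524251490831375)
plane (array([ 0.0041, -0.0032]), np.float64(41.96)) bed (array([-0.0013,  0.0169]), np.float64(30.56))
strips extent [[-29.6 -46.8]
 [ 42.4  61.5]]
stop far corners [-14.6  61. ] [24.4 61. ] edge end [31.9 61.5] [41.5 61.5] roller [-34.5 -11. ]
```

```bash
python3 - <<'E'
from h import *
from plant import bot
def chk(w):
    W=cloud(w);z=W[:,:,2];S=np.dstack([(W[:,:,:2]-SO)@SR,z]);x,y=S[:,:,0],S[:,:,1]
    v=np.indices(z.shape)[0]<232
    bed=v&(x>-98)&(x<58)&(y>-70)&(y<82)&(abs(z-30)<2.5)&~((x>-80)&(x<50)&(y<66)&(y>-54))
    pt=v&(x>-27)&(x<27)&(y>-46)&(y<46)&(abs(z-42)<2)&(abs(x)>9)
    print("bed",pl(W[bed]),bed.sum(),"plate",pl(W[pt]),pt.sum())
chk(dict(np.load("w7.npz"))); chk(bot.capture("wrist")); chk(bot.capture("side"))
E
```

```text
bed (array([-0.001,  0.001]), np.float64(29.53)) 8162 plate (array([ 0.0035, -0.003 ]), np.float64(41.9)) 3253
bed (array([-0.0009,  0.001 ]), np.float64(29.53)) 8142 plate (array([ 0.0027, -0.0034]), np.float64(41.88)) 3216
bed (array([ 0.0011, -0.0024]), np.float64(29.97)) 279 plate (array([0.014 , 0.0019]), np.float64(42.09)) 130
```

```bash
python3 - <<'E'
from plant import bot
print(bot.close_job(), bot.get_obs()["time"])
E
```

```text
the job is handed in; nothing more can be done
the job is handed in; nothing more can be done
```

The blue-grip carrier is loaded on the stage and the job is handed in, at about 16 s of the 67 s. I drew the red sprung arm back with the carrier's near side and lowered the carrier between the arm and the steel edge. I then slid it along the edge to the brass stop and let go. The arm is now clear and touching nothing.

**Forces:** sliding took about 5 to 8 N. At the stop the total rose to about 11.5 N with no further travel, so roughly 4 to 5 N was on the stop. To level the carrier I pressed down once, to about 15 N.

**Last checks after letting go:**
- The wrist picture shows the carrier in the corner, square to the stage within 0.1°. Its left end is on the stop, its far side is on the edge and the roller rests on its near side.
- By depth, the plate stands about 0.3 mm above fully flat, with its far right corner slightly high. It measured flat while I pressed on it. I left it, since pressing again risked shifting it.
- The side camera disagreed on tilt, showing about 0.014 rad towards the edge from few pixels. I trusted the closer wrist view.
- The roller measured at y about -11 mm instead of the stated -5 mm. That agrees with the arm's turning circle.
- I did not deliberately touch the orange carrier, glasses, jug or spoon, but I took no final measurement of their positions.

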